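# Guard the finished part and turn its status plate to green

## Robot

A 7-joint arm with a two-finger parallel gripper is mounted at the origin on the work surface. World frame = base frame: x ahead of the robot, y to its left, z up, the work surface at z = 0. Lengths are in m, angles in rad, forces in N, time in s.
With the tool pointing down it reaches from about 0.4 to 0.9 m from the base axis. Payload 5.5 kg.
Tool frame: the origin (TCP) lies between the finger pads; the fingertips stand 8 mm ahead of it and the grasp point (between the pads) lies 11 mm behind it; x points along the fingers, y is the direction in which the jaws open and shut, and the axes are right-handed (so a half turn about x gives the same grasp; the last joint's range is limited). The gripper opens to 85 mm and grips with 20 to 120 N. Pads are 22 mm wide; open, the fingers measure 114 mm over their backs; the gripper's body (76 mm by 85 mm) begins 54 mm behind the grasp point. The pads swing forward as they close: fully open they stand 13 mm farther back than shut.
Start: joints at [1.472, 0.501, -0.427, 1.55, 0.221, 1.138, -0.21], TCP at [0.23, -0.608, 0.239] pointing down, gripper open.
Joint ranges: [-2.88, 2.88], [-0.31, 2.03], [-1.54, 1.56], [0.2, 2.42], [-1.41, 4.55], [0.19, 2.02], [-2.57, 2.57]. Speed limits (rad/s): [2.57, 2.57, 3.14, 3.14, 3.14, 3.14, 3.14].

## Interface

Orientations are given as a unit quaternion [x, y, z, w].
In Python, from rig import readout, cams, job gives the robot as it stands. The module is installed in compiled form; this text tells all that it offers.
- The arm moves only by the tool jog_arm, never from a script. Its argument "plan" is one flat list of numbers, 4 for each row, row after row: the shift along the tool's x, y, z in mm, then the turn about the tool's x in degrees. A call has 1 to 20 rows; each row shifts and turns the commanded pose from where the row before left it, along the tool's axes as they then stand; what a row does not reach is not made up. A row lasts 1/10 s, in which the tool goes at most 50 mm and 8.59 degrees, less where a joint would pass 70% of its speed; a pose out of reach is approached as far as the arm can. A call is refused whole if a number of a shift passes 50 or a number of a turn 8.59, either way. A call with a gripper value outside its range is refused whole. "jaw" is the finger opening in mm, from 0 to 85.4, set as the call begins (left out, the last holds). The fingers move at their own pace and stop on an object; "grip_force" is the grip in N (left out, the last holds). Time passes only in rows, so rows that do not move let the fingers close. It gives the time, the measured TCP pose, the force and the opening at its end, in the units of the state.
- readout.sense(): the state, without advancing time (a new reading comes with each control period).
- cams.camera(name): name is "scene" or "top"; returns a dict with "pixels" (420x560x3 uint8, red, green, blue), "K" (3x3 intrinsics, pixels), "T" (4x4, takes a point from camera to world coordinates). Camera axes: x right, y up, looking along -z (the intrinsics and any distortion apply to the point x, -y, -z); pixel columns grow to the right and rows downward; lengths in m; the calibration is good to about 2 mm. A picture is of the moment at which its call begins. There is no depth.
- job.hand_in(): hands the job in, once; it reports no verdict.
Trained networks look in the newest picture that a camera, given by its name, has taken for a name from the list of things; names that differ only in an ending like _2 or _b are one class to them, and where a whole thing is asked for, a point or a joint stands for the part that bears it (a point fixed in the world has none). Each returns a list of dicts, best first, with "score" (0 to 1); they miss things now and then, are a little off and sometimes report something else, mostly with a low value. They report only what shows in the picture. A call takes as long as a camera call. They do not tell look-alikes from the thing itself.
- cams.spot_in(label, camera): "point" ([x, y, z] in m, in world coordinates, good to about 4 mm: the middle of the surface that is visible of it).
The state is a dict: "t": time; "joint_positions": joint angles; "dq": joint speeds; "effort": joint torques, N m; "position": TCP position; "ee_rot": TCP orientation; "ft_force": force on the tool from outside, world axes, zero at the start; "moment": the same for the moment, N m; "gripper_width": finger opening in m.
Only numpy, scipy, OpenCV 4.12 (cv2) and the standard library are available. Lean on these libraries where they do the work, as an engineer would, in place of code of your own. Each camera call takes 0.05 s, during which the arm holds its last target.

## Task

The turned steel part on the work rest is finished. Put the orange guard cap squarely on its top and press it straight down until it sits fully home and all its clips have snapped under the rim; only then take the status plate off the hook of its stand, turn it round and hang it back on the same hook so that its green face with the white ring points outward, away from the post. Let go of everything, leave the plate hanging still, keep the part standing on its rest, and do not disturb the capped part, the black handpiece or the green tool bin.

Things in the scene. Friction and masses are not known exactly. Their poses are not given: they have to be found in the camera images.
- cap_knob (a point): Orange plastic guard cap, loose and upright on the bench, 87 mm across, 64 mm tall, 85 g. The point is the centre of its round upright pull knob (32 mm diameter, reaching 17 mm above and below the point); z up. The disc's flat top, 81 mm in diameter, is 17 mm below the point, the skirt's lower edge 47 mm below.
- cap_ceiling (a point): The cap's inner ceiling, which comes to rest on the part's face; on the cap's axis, 23 mm below cap_knob. Three black sprung clip arms hang around it; their noses meet the part's rim with the ceiling about 12 mm above the face, need about 8 to 15 N straight down in all to pass it, and then catch under it.
- part_face (a point): Turned round steel part, loose but heavy (2.3 kg), standing on the work rest, 111 mm tall, up to 74 mm in diameter. The point is the centre of its flat top face, z up. Tapered rim: 62 mm diameter at the face, 72 mm from 9 to 13 mm below it, then a 58 mm neck. Cap fully home: cap_ceiling on this point, at any yaw.
- rest: Round work rest of steel and wood with a rubber pad, fixed to the bench, 170 mm in diameter, 30 mm high. Origin at the centre of its underside.
- plate_eye (a point): Status plate, 120 mm wide (y), 170 tall (z), 10 thick (x), 0.22 kg: green with white ring towards its own +x, red with white cross towards -x (edges show both). Window for the hook 50 mm wide, 42 high in the middle, its roof falling 25 deg to both sides of a middle peak. The point is 4.4 mm below that peak, on the bar axis when hung; 126 mm above the lower edge. Hung red outward at first.
- plate_grip (a point): The same plate, same axes: centre of its solid top bar, 34 mm above plate_eye, 10 mm below the top edge; 10 mm thick, to be pinched from above across its faces. When the plate hangs, post and hook tip both stay at least 20 mm below this point.
- hook_seat (a point): Hook of the status stand: a level round steel bar, 8 mm diameter, 210 mm above the bench. The point lies on its axis midway along; x points outward from post to tip, z up. It is straight from the post (x = -45 mm) to x = 28; there it turns up into a tip, outermost surface x = 40, top 14 mm above the bar's axis. The plate may hang anywhere between.
- hook_post (a point): Point on the axis of the fixed stand's post at bar height, 45 mm behind hook_seat, same axes. The post is 18 mm in diameter and ends 4 mm above the bar's axis; its round grey foot is 116 mm in diameter, 34 mm high, centred under the post.
- done_part: Bystander: a second part of the same kind with its orange cap already on, 151 mm tall, 87 mm across, standing loose on the bench. Origin at the centre of its underside.
- handpiece: Bystander: black deburring handpiece lying on the bench, 178 mm long along its x, 26 mm thick. Origin on its underside, near the middle.
- tool_bin: Bystander: green open bin with hand tools, 100 x 150 mm, tools up to 85 mm high. Origin at the centre of its underside.
Things that resemble listed ones, but are neither listed nor needed, are in the scene too. There is more than one size of the part that bears cap_knob; the job needs the largest.

How it is judged:
On the way, in this order (a step that is already met when the one before it is completed fails the run):
1. the guard cap is pressed fully home on the part, its clips under the rim (z of cap_knob in the frame of part_face below 0.0255 m and horizontal distance between cap_knob and part_face below 0.004 m and angle between the z axis of cap_knob and the z axis of part_face, either way round below 0.08 rad), for 0.2 s.
2. the status plate is off its hook (distance between plate_eye and hook_seat above 0.06 m), for 0.1 s.
At the end, for the whole second after the job is handed in: Cap home on the part (2.5 mm in height, 4 mm off axis, 0.08 rad); part upright, within 30 mm of its place; plate still, hanging on the bar between post and tip (12 mm sideways, 8 mm in height), upright to 0.2 rad, square to the hook to 0.35 rad, green away from the post (all of step 1 and z of cap_knob in the frame of part_face above 0.02 m and angle between part_face's own z axis and vertical below 0.05 rad and distance of part_face from where it was at the start of the episode below 0.03 m and x of plate_eye in the frame of hook_seat between -0.034 and 0.034 m and y of plate_eye in the frame of hook_seat between -0.012 and 0.012 m and z of plate_eye in the frame of hook_seat between -0.008 and 0.008 m and angle between plate_eye's own z axis and vertical below 0.2 rad and angle between the x axis of plate_eye and the x axis of hook_seat, either way round below 0.35 rad and x of hook_post in the frame of plate_eye below -0.005 m and linear speed of plate below 0.03 m/s); the robot touches nothing.
It fails at once if the turned part is tipped or pushed more than 30 mm (angle between part_face's own z axis and vertical above 0.25 rad or distance of part_face from where it was at the start of the episode above 0.03 m).
It fails at once if a bystander (capped part, handpiece or tool bin) is pushed more than 30 mm (distance of any of done_part, handpiece, tool_bin from where it was at the start of the episode above 0.03 m).
It also fails if it takes over 72 s, if anything falls off the work surface, if the arm or the gripper's body presses on something with over 40 N, if the wrist force passes 120 N, or if a joint passes its speed limit or range.

## Working session

There is one attempt and no reset: what is moved stays moved. The work goes in short steps, Python scripts to look and compute and a tool call to move; the robot and the scene stay as the last step left them, time stands still between calls to the robot, and variables do not carry over. Pictures are saved under pics/ and viewed, and the job is handed in when it is done.

Besides the shell and the picture viewer there is one more tool, called as a command line: name --argument value ..., lists and objects as JSON in quotes. jog_arm: Moves the arm, as the interface text tells. Its arguments: {"type":"object","properties":{"plan":{"type":"array","items":{"type":"number"}},"jaw":{"type":"number"},"grip_force":{"type":"number"}},"required":["plan"]}

```bash
mkdir -p pics; ls
python3 - <<'E'
from rig import readout,cams,job
import cv2,json,numpy as np
for n in ("scene","top"):
    c=cams.camera(n); cv2.imwrite(f"pics/{n}0.png",c["pixels"][:,:,::-1])
    print(n,np.round(c["K"],1).tolist(),np.round(c["T"],4).tolist(),[k for k in c])
    for l in ["cap_knob","part_face","rest","plate_eye","hook_seat","hook_post","done_part","handpiece","tool_bin"]:
        try: print(l,[(round(d["score"],2),np.round(d["point"],3).tolist()) for d in cams.spot_in(l,n)][:5])
        except Exception as e: print(l,e)
s=readout.sense(); print({k:np.round(v,4).tolist() for k,v in s.items()})
E
```

```text
pics
scene [[424.8, 0.0, 285.9], [0.0, 424.8, 205.0], [0.0, 0.0, 1.0]] [[0.5861, -0.4661, 0.6627, 1.2251], [0.8102, 0.3428, -0.4755, -0.4603], [-0.0055, 0.8156, 0.5786, 0.7178], [0.0, 0.0, 0.0, 1.0]] ['pixels', 'K', 'T']
cap_knob [(0.67, [0.368, -0.098, 0.023]), (0.61, [0.368, 0.104, 0.024]), (0.56, [0.456, 0.006, 0.028])]
part_face [(0.78, [0.516, -0.302, 0.098])]
rest [(0.71, [0.536, -0.323, 0.028])]
plate_eye [(0.65, [0.516, 0.274, 0.174])]
hook_seat [(0.55, [0.471, 0.261, 0.026])]
hook_post [(0.59, [0.469, 0.261, 0.022])]
done_part [(0.78, [0.784, -0.014, 0.103])]
handpiece [(0.77, [0.676, -0.048, 0.023])]
tool_bin [(0.74, [0.764, -0.27, 0.028])]
top [[382.6, 0.0, 280.0], [0.0, 382.6, 211.4], [0.0, 0.0, 1.0]] [[0.0269, 0.9966, -0.0776, 0.5153], [-0.9995, 0.0281, 0.015, 0.0059], [0.0172, 0.0772, 0.9969, 0.9765], [0.0, 0.0, 0.0, 1.0]] ['pixels', 'K', 'T']
cap_knob [(0.95, [0.356, 0.112, 0.022]), (0.92, [0.44, 0.013, 0.031]), (0.79, [0.357, -0.089, 0.025])]
part_face [(0.77, [0.5, -0.283, 0.142])]
rest [(0.94, [0.487, -0.274, 0.026])]
plate_eye [(0.73, [0.498, 0.28, 0.224])]
hook_seat [(0.77, [0.465, 0.262, 0.024])]
hook_post [(0.75, [0.464, 0.26, 0.021]), (0.22, [0.497, 0.282, 0.224])]
done_part [(0.71, [0.754, 0.006, 0.113]), (0.21, [0.465, 0.26, 0.024])]
handpiece [(0.64, [0.667, -0.038, 0.023])]
tool_bin [(0.83, [0.753, -0.263, 0.023])]
{'t': 1.0, 'joint_positions': [1.4722, 0.5009, -0.427, 1.5504, 0.2208, 1.1383, -0.2103], 'dq': [-0.001, -0.0016, 0.001, 0.0005, 0.0002, 0.0008, -0.001], 'effort': [-0.0004, -56.9384, -5.81, -28.1343, 0.0128, 0.0018, -0.0], 'position': [0.2301, -0.6079, 0.2393], 'ee_rot': [0.6956, 0.1272, -0.6956, 0.1272], 'ft_force': [0.6286, 0.3444, -0.4658], 'moment': [0.0191, 0.018, -0.0083], 'gripper_width': 0.0856}
```

View pictures.

View pics/scene0.png

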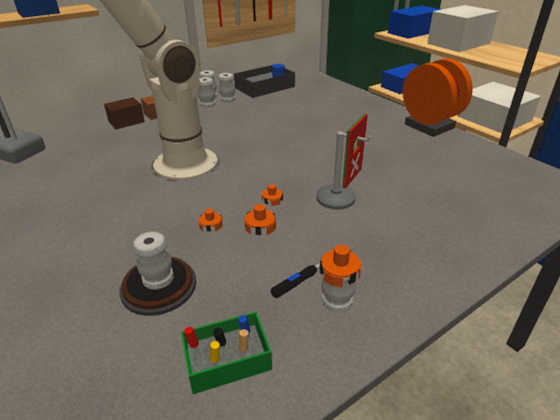

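View pics/top0.png

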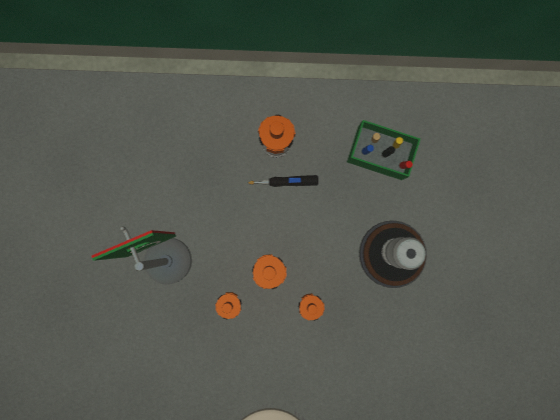

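```bash
cat > h.py <<'E'
import numpy as np,cv2
K={"scene":np.array([[424.8,0,285.9],[0,424.8,205],[0,0,1]]),"top":np.array([[382.6,0,280.],[0,382.6,211.4],[0,0,1]])}
T={"scene":np.array([[0.5861,-0.4661,0.6627,1.2251],[0.8102,0.3428,-0.4755,-0.4603],[-0.0055,0.8156,0.5786,0.7178],[0,0,0,1]]),
"top":np.array([[0.0269,0.9966,-0.0776,0.5153],[-0.9995,0.0281,0.015,0.0059],[0.0172,0.0772,0.9969,0.9765],[0,0,0,1]])}
def proj(p,n):
    p=np.atleast_2d(p); q=(p-T[n][:3,3])@T[n][:3,:3]; q=q*[1,-1,-1]
    u=q@K[n].T; return u[:,:2]/u[:,2:]
def ray(uv,n):
    d=np.linalg.inv(K[n])@[uv[0],uv[1],1]*[1,-1,-1]; d=T[n][:3,:3]@d; return T[n][:3,3],d/np.linalg.norm(d)
def atz(uv,n,z):
    o,d=ray(uv,n); return o+d*(z-o[2])/d[2]
def tri(a,b):
    o1,d1=ray(a,"scene");o2,d2=ray(b,"top")
    A=np.stack([d1,-d2],1); t=np.linalg.lstsq(A,o2-o1,rcond=None)[0]
    p,q=o1+d1*t[0],o2+d2*t[1]; return (p+q)/2,np.linalg.norm(p-q)
def crop(src,dst,x0,y0,w,h,s):
    im=cv2.imread(src)[y0:y0+h,x0:x0+w]; cv2.imwrite(dst,cv2.resize(im,None,fx=s,fy=s,interpolation=cv2.INTER_CUBIC))
E
python3 - <<'E'
from h import *
def m(src,boxes,dst):
    im=cv2.imread(src); o=[cv2.resize(im[y:y+100,x:x+130],None,fx=3,fy=3,interpolation=cv2.INTER_CUBIC) for x,y in boxes]
    cv2.imwrite(dst,np.vstack([np.hstack(o[:2]),np.hstack(o[2:])]))
m("pics/scene0.png",[(190,170),(95,220),(300,100),(285,230)],"pics/sc.png")
m("pics/top0.png",[(205,240),(350,205),(80,210),(220,90)],"pics/tc.png")
E
```

```text
(no output)
```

View pics/sc.png

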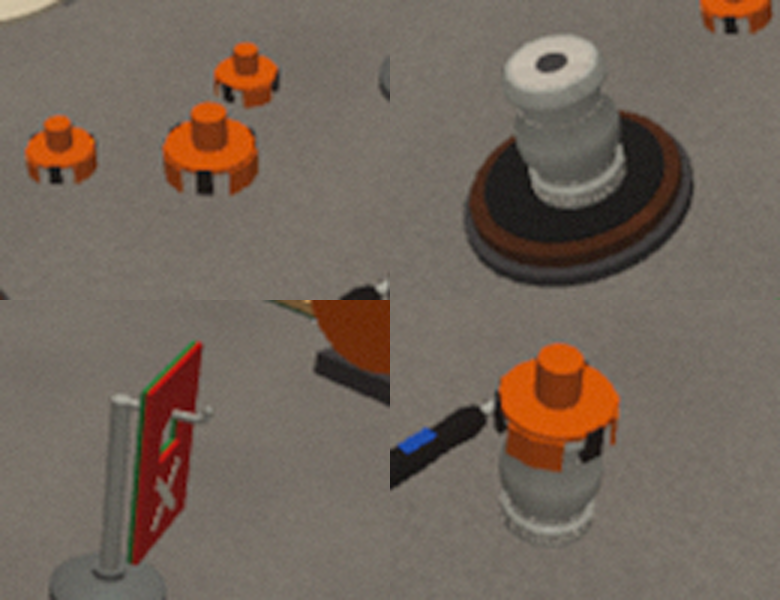

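View pics/tc.png

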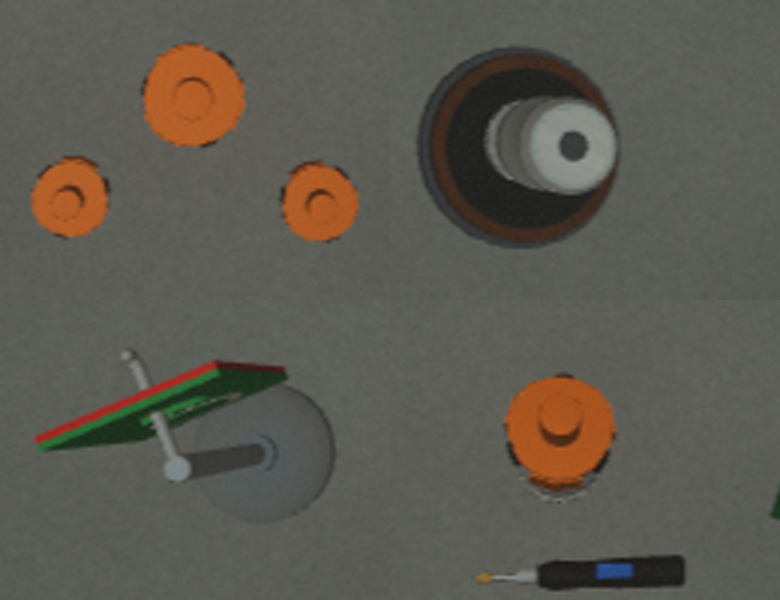

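```bash
cat > fit.py <<'E'
from h import *
from scipy.optimize import minimize
a=np.linspace(0,2*np.pi,60,endpoint=False)
def circ(x,y,z,r): return np.c_[x+r*np.cos(a),y+r*np.sin(a),np.full(60,z)]
def sil(parts,n,s=8,win=None):
    x0,y0,w,h=win; m=np.zeros((h*s,w*s),np.uint8)
    for p in parts:
        uv=(proj(p,n)-[x0,y0]+0.5)*s
        cv2.fillConvexPoly(m,cv2.convexHull(np.round(uv).astype(np.int32)),255)
    return cv2.resize(m,(w,h),interpolation=cv2.INTER_AREA)/255.
def fit(mask,model,p0,n,win,step=.01):
    x0,y0,w,h=win; M=mask[y0:y0+h,x0:x0+w].astype(float)
    f=lambda p:np.abs(sil(model(p),n,8,win)-M).sum()
    best=None
    for k in range(2):
        r=minimize(f,p0 if best is None else best.x,method="Nelder-Mead",options=dict(initial_simplex=np.vstack([p0]+[np.array(p0)+step/(k+1)*e for e in np.eye(len(p0))]) if best is None else None,xatol=1e-4,fatol=.05)); best=r
    return best.x,best.fun,M.sum()
def orange(im): # BGR
    hsv=cv2.cvtColor(im,cv2.COLOR_BGR2HSV); return (hsv[...,0]<18)&(hsv[...,1]>150)&(hsv[...,2]>60)
def bright(im,n):
    hsv=cv2.cvtColor(im,cv2.COLOR_BGR2HSV); return (hsv[...,2]>(150 if n=="scene" else 150))
E
python3 - <<'E'
from fit import *
win={"scene":(235,200,52,38),"top":(245,248,50,50)}
for n in K:
    im=cv2.imread(f"pics/{n}0.png"); m=orange(im)
    x,y,w,h=win[n]; nl,lab,st,_=cv2.connectedComponentsWithStats(m.astype(np.uint8)); 
    c=im.copy()
    model=lambda p:[np.r_[circ(p[0],p[1],.064,.016),circ(p[0],p[1],.03,.016)],np.r_[circ(p[0],p[1],.03,.0405),circ(p[0],p[1],.024,.0405)]]
    if n=="scene": model=lambda p:[np.r_[circ(p[0],p[1],.064,.016),circ(p[0],p[1],.03,.016)],np.r_[circ(p[0],p[1],.03,.0405),circ(p[0],p[1],.0,.0405)]]
    print(n,fit(m,model,[.445,.01],n,win[n]))
# hooks: hand-picked points
im=cv2.imread("pics/top0.png"); g=cv2.cvtColor(im,6); print(g[225:275:4,380:430:4]); 
im=cv2.imread("pics/scene0.png"); g=cv2.cvtColor(im,6); print(g[228:300:5,130:180:4])
E
```

```text
scene (array([0.44056616, 0.01464005]), np.float64(205.8941176470588), np.float64(671.0))
top (array([0.44036134, 0.01521402]), np.float64(44.247058823529414), np.float64(883.0))
[[ 57  47  50  48  47  50  44  60  95  97  95  93  94]
 [ 46  44  33  32  35  34  41  46  50  91  95  92  94]
 [ 30  32  32  37  33  34  33  33  46  50  93  93  93]
 [ 32  35  33  37  41  62  51  61  49  49  54  93  93]
 [ 34  33 104  74  72  87 126 128 138 131  57  82  93]
 [ 33 103  74  77  92 125 140 140 144 141 136  64  91]
 [ 30 106  83  73 100 145 143  80  67 143 142 107  92]
 [ 35 103  84  76 110 140 145  57  59 122 140 118  93]
 [ 32 104  85  80 102 140 144  88  62 147 146 110  90]
 [ 34  42  82  83  97 128 142 141 145 143 144  56  91]
 [ 33  32  31  72  86  97 125 139 143 133  76  69  93]
 [ 34  32  32  32  36  30  41  82  79  36  46  91  91]
 [ 34  35  33  34  33  35  35  35  35  44  66  93  91]]
[[111 114 111 109 110 113 112 110 109 113 113 106 113]
 [113 112 110 122 176 179 174 170 113 108 108 110 110]
 [110 108 182 182 115  59 176 188 168 108 108 109 106]
 [110 163 179 180  64 117 178 178 139 109 110 113 110]
 [106 110 168 173 181 172 151 126 117 110 113 109 112]
 [113 103 112 120 125 121 122  95  82  90 110 111 110]
 [111 109 112  93  96  94  92  91  96  91  98  46  86]
 [109 111  92  98  99  95  94 100  98 100  75  33  31]
 [104  45  99 105 102 106 105 102 107  86  89  34  33]
 [ 38  36  30  95  97 102  96  91  81  72 129  26  31]
 [ 32  32  30 121  82  87  88  80  84 139  96  26  27]
 [ 29  29  32  32 118 146 153 153 114  86  48  30  32]
 [ 31  29  31  33  32  96 115  86  47  27  32  32  25]
 [ 31  27  31  25  26  31  27  30  32  28  28  36  54]
 [ 48  44  24  29  28  29  29  26  27  46  46  41  34]]
```

Run:
```python
from fit import *
win={"scene":(128,228,46,36),"top":(376,232,52,44)}
model=lambda p:[np.r_[circ(p[0],p[1],.141,.031),circ(p[0],p[1],.132,.036),circ(p[0],p[1],.128,.036)]]
outs=[]
for n in K:
    im=cv2.imread(f"pics/{n}0.png"); g=cv2.cvtColor(im,6)
    for th in ((135,145) if n=="scene" else (115,122)):
        m=(g>th).astype(np.uint8); c,_=cv2.findContours(m,cv2.RETR_EXTERNAL,2); mm=np.zeros_like(m)
        x,y,w,h=win[n]
        cc=[k for k in c if x<k[:,0,0].mean()<x+w and y<k[:,0,1].mean()<y+h]; cc=max(cc,key=cv2.contourArea)
        cv2.drawContours(mm,[cc],-1,1,-1); mm[y+h:]=0
        r=fit(mm,model,[.49,-.275],n,win[n]); print(n,th,r)
    v=im[y:y+h,x:x+w].copy(); v=cv2.resize(v,None,fx=8,fy=8,interpolation=cv2.INTER_CUBIC)
    for zz,rr in((.141,.031),(.132,.036),(.128,.036)):
        cv2.polylines(v,[np.round((proj(circ(*r[0],zz,rr),n)-[x,y]+.5)*8).astype(np.int32)],True,(0,0,255))
    outs.append(cv2.resize(v,(370,300)))
cv2.imwrite("pics/fitpart.png",np.hstack(outs))
# rest centre from top
from fit import *
for n in K:
  crop(f"pics/{n}0.png",f"pics/{n}_pl.png",*((325,105,60,105,5) if n=="scene" else (85,215,115,75,6)))
```

```text
scene 135 (array([ 0.4787571 , -0.28823299]), np.float64(194.29019607843136), np.float64(457.0))
scene 145 (array([ 0.47804281, -0.28873791]), np.float64(211.14117647058825), np.float64(436.0))
top 115 (array([ 0.4967091 , -0.30344304]), np.float64(218.2862745098039), np.float64(619.0))
top 122 (array([ 0.49677737, -0.30458383]), np.float64(234.97647058823532), np.float64(597.0))
```

View pics/fitpart.png

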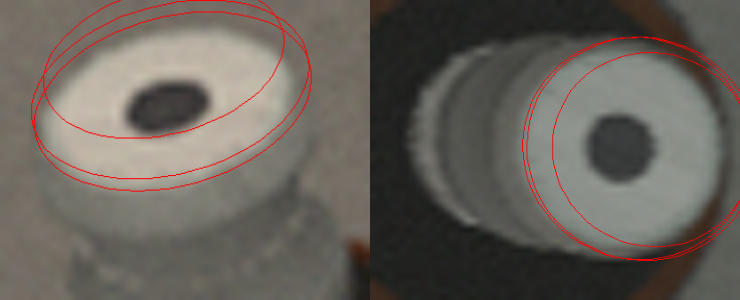

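View pics/scene_pl.png

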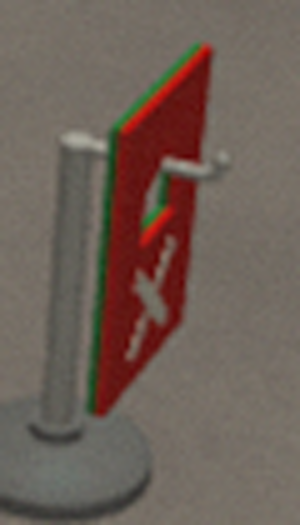

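View pics/top_pl.png

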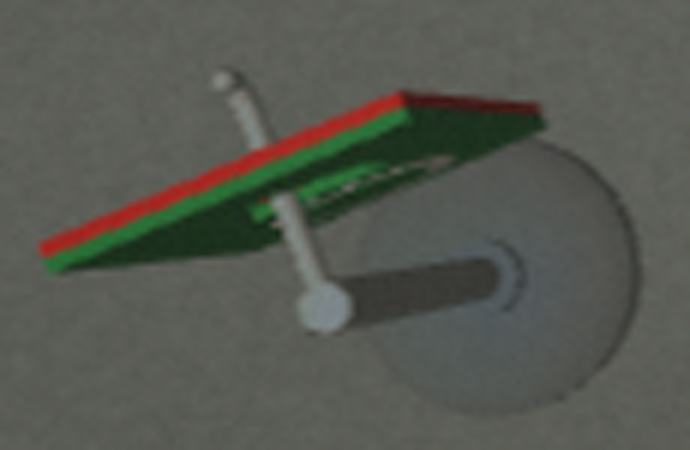

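Run:
```python
from fit import *
c={}
for n,(x,y,w,h,th) in {"scene":(140,232,22,18,125),"top":(400,243,20,20,110)}.items():
    g=cv2.cvtColor(cv2.imread(f"pics/{n}0.png"),6)[y:y+h,x:x+w].astype(float)
    W=np.clip(th-g,0,None); nl,lab,st,_=cv2.connectedComponentsWithStats((W>0).astype(np.uint8))
    k=min(range(1,nl),key=lambda i:abs(st[i][0]+st[i][2]/2-w/2)+abs(st[i][1]+st[i][3]/2-h/2)); W=W*(lab==k)
    yy,xx=np.mgrid[:h,:w]; c[n]=np.array([(W*xx).sum()/W.sum()+x,(W*yy).sum()/W.sum()+y]); print(n,c[n],st[k],atz(c[n],n,.141))
p,e=tri(c["scene"],c["top"]); print("tri",p,e)
outs=[]
for n,(x,y,w,h) in {"scene":(128,228,50,70),"top":(350,210,85,85)}.items():
    v=cv2.resize(cv2.imread(f"pics/{n}0.png")[y:y+h,x:x+w],None,fx=6,fy=6,interpolation=cv2.INTER_CUBIC)
    q=p[:2]
    for zz,rr in((.141,.031),(.132,.036),(.03,.085)):
        cv2.polylines(v,[np.round((proj(circ(*q,zz,rr),n)-[x,y]+.5)*6).astype(np.int32)],True,(0,0,255))
    outs.append(cv2.copyMakeBorder(v,0,510-v.shape[0],0,0,0))
cv2.imwrite("pics/fitpart2.png",np.hstack(outs))
# post/hook
for nm,a,b in [("post top",(325+75/5,105+140/5),(85+325/6,215+307/6)),("tip",(325+222/5,105+158/5),(85+222/6,215+80/6)),
 ("plate corner near",(325+115/5,105+130/5),(85+42/6,215+255/6)),("plate corner far",(325+207/5,105+45/5),(85+405/6,215+100/6))]:
    print(nm,*tri(a,b))
```

```text
scene [148.32172058 240.37184501] [ 4  6 10  6 51] [ 0.49712818 -0.29518611  0.141     ]
top [410.6434907  253.16623748] [ 6  6 10 10 81] [ 0.49690249 -0.29450847  0.141     ]
tri [ 0.49678798 -0.29488669  0.14057467] 0.00047187684159976674
post top [0.45923487 0.26971884 0.21154191] 0.001624450454765371
tip [0.53291541 0.30499263 0.21945714] 0.002619543171598265
plate corner near [0.45819258 0.33827451 0.20729394] 0.056332472313087925
plate corner far [0.54229542 0.23992033 0.29739457] 0.0507419329645608
```

View pics/fitpart2.png

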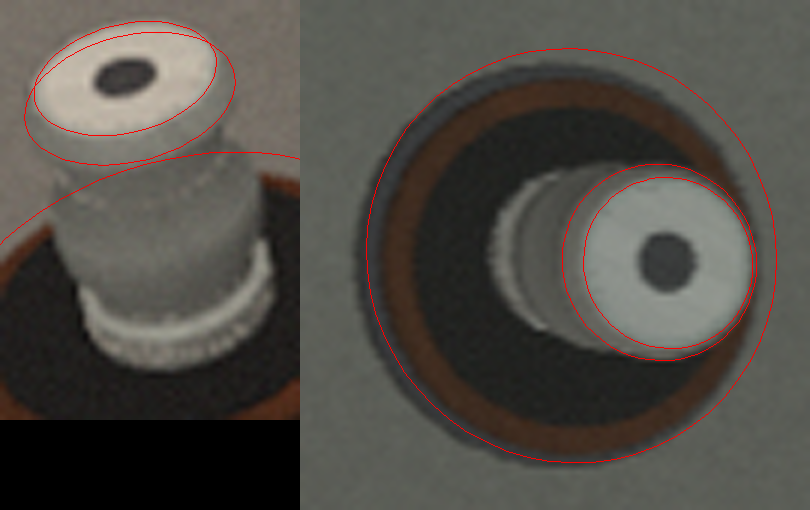

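Run:
```python
from fit import *
s=lambda x,y:(325+x/5-.4,105+y/5-.4); t=lambda x,y:(85+x/6-.4,215+y/6-.4)
A,e1=tri(s(119,132),t(406,93)); B,e2=tri(s(211,46),t(42,243)); print(A,e1,B,e2)   # red top corners
A2,e1=tri(s(110,128),t(409,120)); B2,e2=tri(s(202,42),t(48,272)); print(A2,e1,B2,e2)
print((A+B)/2,np.linalg.norm(A-B),(A2+B2)/2,np.linalg.norm(A2-B2)); 
d=B-A; print("along-plate yaw",np.degrees(np.arctan2(d[1],d[0])))
P,e=tri(s(75,139),t(325,307)); Q,e2=tri(s(221,160),t(222,79)); print(P,e,Q,e2)
print("post@.214",atz(t(325,307),"top",.214),"tip",atz(t(222,79),"top",.222),"seat yaw",np.degrees(np.arctan2(*(Q-P)[[1,0]])),np.linalg.norm((Q-P)[:2]))
```

```text
[0.52923239 0.23290791 0.2549819 ] 0.0011408593852416983 [0.48040391 0.34344977 0.25516258] 0.0010057491946484786
[0.52147156 0.23270963 0.25400803] 0.0009184972823874404 [0.47237147 0.34267262 0.25446794] 0.004006038354423502
[0.50481815 0.28817884 0.25507224] 0.12084600011328815 [0.49692152 0.28769112 0.25423798] 0.1204279380278465
along-plate yaw 113.83197801384713
[0.45963185 0.26894333 0.2138899 ] 0.00023606551852940364 [0.53314983 0.30438733 0.22011968] 0.00014706249811160082
post@.214 [0.45970766 0.26900597 0.214     ] tip [0.53314985 0.3037085  0.222     ] seat yaw 25.739336545667264 0.08161599169738115
```

```bash
cat > st.py <<'E'
from rig import readout
import numpy as np
from scipy.spatial.transform import Rotation as R
def st():
    s=readout.sense(); r=R.from_quat(s["ee_rot"]).as_matrix()
    print("t",round(s["t"],2),"p",np.round(s["position"],4),"yawY",round(float(np.degrees(np.arctan2(r[1,1],r[0,1]))),2),"q",np.round(s["joint_positions"],3),"F",np.round(s["ft_force"],1),"w",round(s["gripper_width"],4)); print(np.round(r,3).tolist()); return s,r
def togo(t):
    s,r=st(); d=r.T@(np.array(t)-s["position"])*1000; print("tool mm",np.round(d,1)); return d
E
python3 -c "
from st import *
togo([.4405,.015,.14])
togo([.42,-.2,.239])"
```

```text
t 1.0 p [ 0.2301 -0.6079  0.2393] yawY -69.27 q [ 1.472  0.501 -0.427  1.55   0.221  1.138 -0.21 ] F [ 0.6  0.3 -0.5] w 0.0856
[[0.0, 0.354, -0.935], [-0.0, -0.935, -0.354], [-1.0, 0.0, -0.0]]
tool mm [  99.3 -508.1 -417.3]
t 1.0 p [ 0.2301 -0.6079  0.2393] yawY -69.27 q [ 1.472  0.501 -0.427  1.55   0.221  1.138 -0.21 ] F [ 0.6  0.3 -0.5] w 0.0856
[[0.0, 0.354, -0.935], [-0.0, -0.935, -0.354], [-1.0, 0.0, -0.0]]
tool mm [ 3.000e-01 -3.143e+02 -3.220e+02]
```

jog_arm --plan '[0,-31,-32,0,0,-31,-32,0,0,-31,-32,0,0,-31,-32,0,0,-31,-32,0,0,-31,-32,0,0,-31,-32,0,0,-31,-32,0,0,-31,-32,0,0,-31,-32,0,20,-33,-16,0,20,-33,-16,0,20,-33,-16,0,20,-33,-16,0,20,-33,-16,0,0,-33,-16,0,0,0,0,0,0,0,0,0]' --jaw 60 --grip_force 80

```text
t: 2.8
position: [0.4395, 0.0153, 0.1395]
ee_rot: [0.695, 0.128, -0.695, 0.128]
ft_force: [0.4, -1.2, -0.5]
gripper_width: 0.06
```

```bash
python3 -c "
from st import *
togo([.4405,.015,.043])
from rig import cams
import cv2
for n in ('scene','top'): cv2.imwrite(f'pics/{n}1.png',cams.camera(n)['pixels'][:,:,::-1])
a=cv2.imread('pics/scene1.png')[130:270,180:320];b=cv2.imread('pics/top1.png')[200:340,200:340]
cv2.imwrite('pics/c1.png',cv2.resize(cv2.hconcat([a,b]),None,fx=2.8,fy=2.8,interpolation=2))
"
```

```text
t 2.8 p [0.4395 0.0153 0.1395] yawY -69.1 q [ 0.562  0.325 -0.75   2.138  0.313  0.786 -1.593] F [ 0.4 -1.2 -0.5] w 0.06
[[0.0, 0.357, -0.934], [-0.0, -0.934, -0.357], [-1.0, 0.0, -0.0]]
tool mm [96.5  0.6 -0.8]
```

View pics/c1.png

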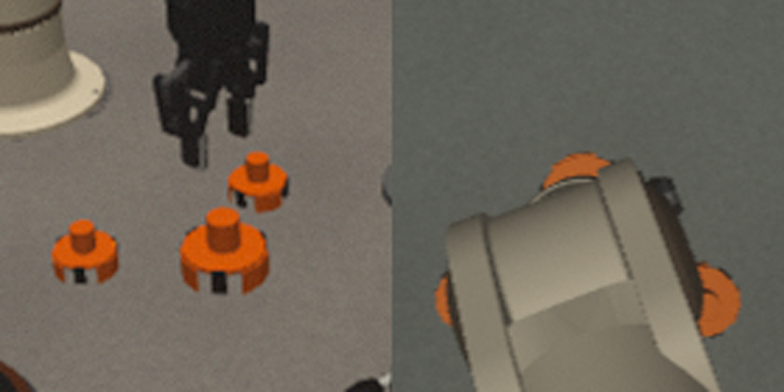

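jog_arm --plan '[24,0,0,0,24,0.6,-0.8,0,20,0,0,0,15,0,0,0,13,0,0,0,0,0,0,0]'

```text
t: 3.5
position: [0.4394, 0.0129, 0.0422]
ee_rot: [-0.695, -0.127, 0.697, -0.127]
ft_force: [-0.7, 0.3, 0.4]
gripper_width: 0.0596
```

```bash
python3 -c "
from st import *
togo([.4405,.015,.043])
from rig import cams
import cv2
for n in ('scene',): cv2.imwrite(f'pics/{n}2.png',cams.camera(n)['pixels'][:,:,::-1])
a=cv2.imread('pics/scene2.png')[150:260,190:330]
cv2.imwrite('pics/c2.png',cv2.resize(a,None,fx=5,fy=5,interpolation=2))
"
```

```text
t 3.5 p [0.4394 0.0129 0.0422] yawY -69.39 q [ 0.426  0.508 -0.605  2.188  0.521  0.59  -1.774] F [-0.7  0.3  0.4] w 0.0596
[[-0.002, 0.352, -0.936], [-0.0, -0.936, -0.352], [-1.0, -0.0, 0.002]]
tool mm [-0.8 -1.6 -1.8]
```

View pics/c2.png

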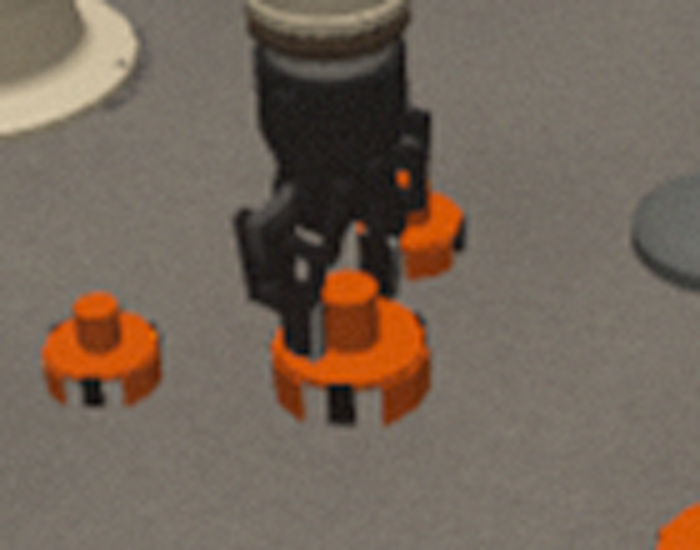

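jog_arm --plan '[-1,-1,-1.5,0,0,0,0,0,0,0,0,0]'

```text
t: 3.85
position: [0.4421, 0.0156, 0.045]
ee_rot: [0.696, 0.127, -0.695, 0.127]
ft_force: [-0.4, 0.3, 0.9]
gripper_width: 0.0601
```

jog_arm --plan '[0,0,0,0,0,0,0,0,0,0,0,0,0,0,0,0,0,0,0,0,0,0,0,0,0,0,0,0]' --jaw 20 --grip_force 80

```text
t: 4.55
position: [0.4415, 0.0156, 0.0449]
ee_rot: [0.696, 0.127, -0.695, 0.128]
ft_force: [-1.5, -1.0, 8.5]
gripper_width: 0.0303
```

```bash
python3 -c "
from st import *
togo([.4405,.015,.043])"
```

```text
t 4.55 p [0.4415 0.0156 0.0449] yawY -69.26 q [ 0.423  0.505 -0.609  2.184  0.518  0.595 -1.775] F [-1.5 -1.   8.5] w 0.0303
[[0.0, 0.354, -0.935], [-0.001, -0.935, -0.354], [-1.0, 0.001, -0.0]]
tool mm [1.9 0.2 1.2]
```

jog_arm --plan '[-10,0,0,0,-25,0,0,0,-33,0,0,0,-33,0,0,0,-33,0,0,0,-31,0,0,0,0,0,0,0,0,0,0,0]'

```text
t: 5.35
position: [0.4415, 0.0153, 0.2099]
ee_rot: [0.696, 0.127, -0.695, 0.128]
ft_force: [-1.0, -0.3, -1.1]
gripper_width: 0.0295
```

jog_arm --plan '[0,15,3,0,0,28,5,0,0,28,5,0,0,28,5,0,0,28,5,0,0,28,5,0,0,28,5,0,0,28,5,0,0,28,6,0,0,28,6,0,0,26,6,0,0,16,2,0,0,0,0,0,0,0,0,0,0,0,0,0]'

```text
t: 6.85
position: [0.4966, -0.2917, 0.209]
ee_rot: [-0.695, -0.129, 0.696, -0.128]
ft_force: [-0.1, 0.0, -0.8]
gripper_width: 0.0296
```

```bash
python3 -c "
from st import *
togo([.4968,-.2949,.21])
from rig import cams
import cv2
for n in ('scene','top'): cv2.imwrite(f'pics/{n}3.png',cams.camera(n)['pixels'][:,:,::-1])
a=cv2.imread('pics/scene3.png')[170:310,90:230];b=cv2.imread('pics/top3.png')[180:320,330:470]
cv2.imwrite('pics/c3.png',cv2.resize(cv2.hconcat([a,b]),None,fx=2.8,fy=2.8,interpolation=2))
"
```

```text
t 6.85 p [ 0.4966 -0.2917  0.209 ] yawY -69.12 q [ 0.975  0.439 -0.63   1.766  0.294  1.034 -0.968] F [-0.1  0.  -0.8] w 0.0296
[[-0.001, 0.356, -0.934], [0.001, -0.934, -0.356], [-1.0, -0.001, 0.0]]
tool mm [-1.1  3.1  0.9]
```

View pics/c3.png

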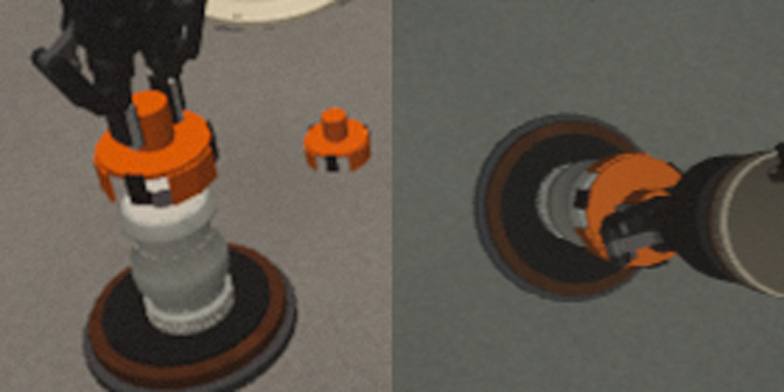

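```bash
python3 -c "
from fit import *
p=np.array([.4966,-.2925]); zk=.2112
o=[]
for n,(x,y,w,h) in {'scene':(115,195,62,62),'top':(385,215,70,70)}.items():
    v=cv2.resize(cv2.imread(f'pics/{n}3.png')[y:y+h,x:x+w],(390,390),interpolation=cv2.INTER_CUBIC); s=390/w
    for z,r,c in ((zk+.017,.016,(255,0,0)),(zk-.017,.0405,(255,0,0)),):
        cv2.polylines(v,[np.round((proj(circ(*p,z,r),n)-[x,y]+.5)*s).astype(np.int32)],True,c)
    o.append(v)
cv2.imwrite('pics/c4.png',np.hstack(o))
"
```

```text
(no output)
```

View pics/c4.png

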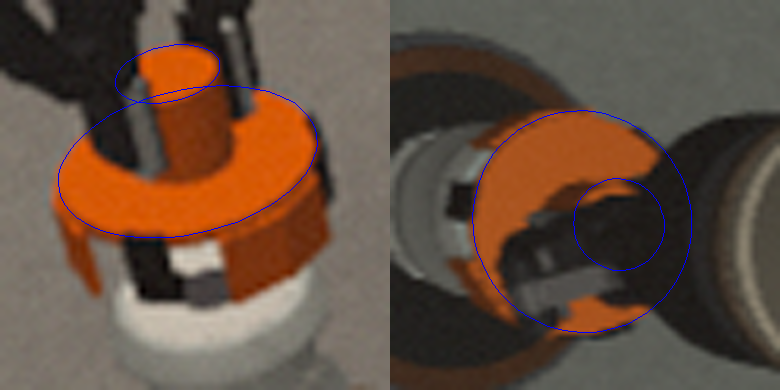

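jog_arm --plan '[0,2.2,0.9,0,10,0,0,0,10,0,0,0,7,0,0,0,3,0,0,0,0,0,0,0,0,0,0,0]'

```text
t: 7.65
position: [0.4966, -0.2962, 0.1793]
ee_rot: [0.696, 0.127, -0.695, 0.127]
ft_force: [0.8, 1.7, -1.0]
gripper_width: 0.0302
```

```bash
python3 -c "
from fit import *
from st import *
d=togo([.4968,-.2949,.1615])
from rig import cams
p=np.array([.4968,-.2949]); zk=.1813
o=[]
for n,(x,y,w,h) in {'scene':(115,205,62,62),'top':(375,215,70,70)}.items():
    im=cams.camera(n)['pixels'][:,:,::-1]; cv2.imwrite(f'pics/{n}5.png',im)
    v=cv2.resize(im[y:y+h,x:x+w],(390,390),interpolation=cv2.INTER_CUBIC); s=390/w
    for z,r,c in ((zk+.017,.016,(255,0,0)),(zk-.017,.0405,(255,0,0)),):
        cv2.polylines(v,[np.round((proj(circ(*p,z,r),n)-[x,y]+.5)*s).astype(np.int32)],True,c)
    o.append(v)
cv2.imwrite('pics/c5.png',np.hstack(o)); st()
"
```

```text
t 7.65 p [ 0.4966 -0.2962  0.1793] yawY -69.26 q [ 0.965  0.477 -0.612  1.787  0.323  0.98  -0.986] F [ 0.8  1.7 -1. ] w 0.0302
[[0.0, 0.354, -0.935], [0.0, -0.935, -0.354], [-1.0, -0.0, -0.0]]
tool mm [17.8 -1.1 -0.7]
t 7.75 p [ 0.4968 -0.2964  0.1797] yawY -69.27 q [ 0.965  0.476 -0.612  1.787  0.323  0.98  -0.986] F [-0.4  0.3 -1.2] w 0.0294
[[0.001, 0.354, -0.935], [-0.0, -0.935, -0.354], [-1.0, 0.001, -0.001]]
```

View pics/c5.png

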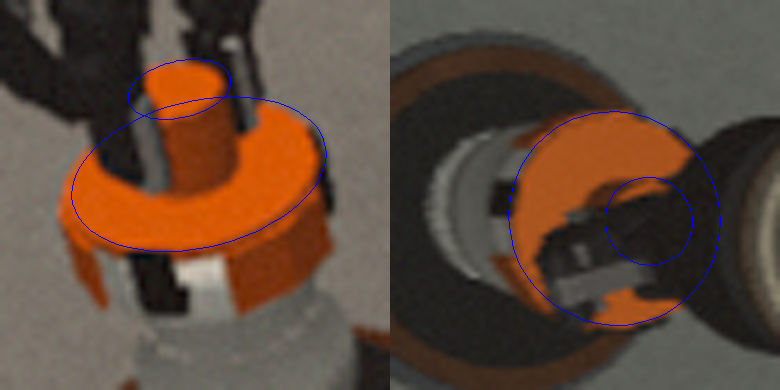

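jog_arm --plan '[2,-1.2,-0.5,0,3,0,0,0,2,0,0,0,2,0,0,0,2,0,0,0,2,0,0,0,0,0,0,0]' --grip_force 110

```text
t: 8.45
position: [0.498, -0.2948, 0.1676]
ee_rot: [0.696, 0.127, -0.695, 0.128]
ft_force: [0.6, 0.4, 4.8]
gripper_width: 0.0293
```

```bash
python3 -c "
from st import *
d=togo([.4968,-.2949,.1615])"
```

```text
t 8.45 p [ 0.498  -0.2948  0.1676] yawY -69.24 q [ 0.957  0.49  -0.606  1.797  0.334  0.955 -0.998] F [0.6 0.4 4.8] w 0.0293
[[0.003, 0.354, -0.935], [-0.001, -0.935, -0.354], [-1.0, 0.002, -0.002]]
tool mm [ 6.1 -0.4  1.1]
```

Contact of the noses (5 N). Press on in small steps.

jog_arm --plan '[1.5,0,0,0,1.5,0,0,0,1.5,0,0,0,1,0,0,0,0,0,0,0]'

```text
t: 8.95
position: [0.4974, -0.295, 0.1621]
ee_rot: [0.696, 0.127, -0.695, 0.128]
ft_force: [-0.4, 1.1, 9.2]
gripper_width: 0.0293
```

jog_arm --plan '[1,0,0,0,1,0,0,0,0,0,0,0]'

```text
t: 9.25
position: [0.4975, -0.295, 0.162]
ee_rot: [0.696, 0.126, -0.695, 0.128]
ft_force: [-6.1, 3.6, 22.8]
gripper_width: 0.0294
```

jog_arm --plan '[1,0,0,0,1,0,0,0,0.5,0,0,0,0,0,0,0,0,0,0,0]'

```text
t: 9.75
position: [0.4978, -0.2951, 0.162]
ee_rot: [0.696, 0.126, -0.695, 0.129]
ft_force: [-11.8, 6.2, 40.7]
gripper_width: 0.0294
```

```bash
python3 -c "
from fit import *
from st import *
d=togo([.4968,-.2949,.1615])
from rig import cams
p=np.array([.4968,-.2949]); zk=.1640
o=[]
for n,(x,y,w,h) in {'scene':(115,205,62,62),'top':(375,215,70,70)}.items():
    im=cams.camera(n)['pixels'][:,:,::-1]; cv2.imwrite(f'pics/{n}6.png',im)
    v=cv2.resize(im[y:y+h,x:x+w],(390,390),interpolation=cv2.INTER_CUBIC); s=390/w
    for z,r,c in ((zk+.017,.016,(255,0,0)),(zk-.017,.0405,(255,0,0)),):
        cv2.polylines(v,[np.round((proj(circ(*p,z,r),n)-[x,y]+.5)*s).astype(np.int32)],True,c)
    o.append(v)
cv2.imwrite('pics/c6.png',np.hstack(o))
"
```

```text
t 9.75 p [ 0.4978 -0.2951  0.162 ] yawY -69.27 q [ 0.952  0.497 -0.602  1.802  0.343  0.945 -1.005] F [-11.8   6.2  40.7] w 0.0294
[[0.002, 0.354, -0.935], [-0.004, -0.935, -0.354], [-1.0, 0.004, -0.0]]
tool mm [ 0.5 -0.5  0.9]
```

View pics/c6.png

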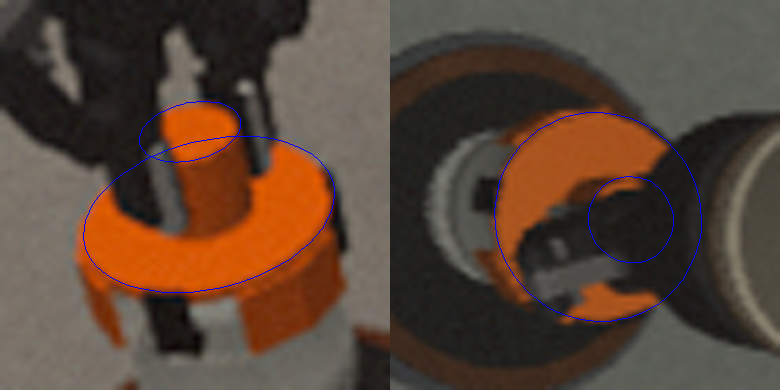

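jog_arm --plan '[-2,0,0,0,-2,0,0,0,0,0,0,0]'

```text
t: 10.15
position: [0.4973, -0.2951, 0.1621]
ee_rot: [0.696, 0.127, -0.695, 0.128]
ft_force: [-2.3, 1.5, 13.7]
gripper_width: 0.0294
```

jog_arm --plan '[0,0,0,0,0,0,0,0,0,0,0,0,0,0,0,0,-5,0,0,0,-20,0,0,0,-35,0,0,0,-40,0,0,0,-40,0,0,0,0,0,0,0]' --jaw 60

```text
t: 11.15
position: [0.4998, -0.2959, 0.3069]
ee_rot: [0.698, 0.125, -0.693, 0.13]
ft_force: [0.9, -0.1, -0.3]
gripper_width: 0.0607
```

```bash
python3 -c "
from st import *
togo([.5,.288,.31])"
```

```text
t 11.15 p [ 0.4998 -0.2959  0.3069] yawY -69.26 q [ 1.01   0.345 -0.662  1.654  0.227  1.209 -0.911] F [ 0.9 -0.1 -0.3] w 0.0607
[[0.009, 0.354, -0.935], [-0.006, -0.935, -0.354], [-1.0, 0.009, -0.006]]
tool mm [  -6.5 -546.  -207. ]
```

jog_arm --plan '[0,0,0,-8,0,0,0,-8,0,0,0,-8,0,0,0,-8,0,0,0,-8,0,0,0,-8,0,0,0,-8,0,0,0,-8,0,0,0,-8,0,0,0,-8,0,0,0,-8,0,0,0,-5.8,0,0,0,0]' --jaw 40

```text
t: 12.45
position: [0.4962, -0.2949, 0.2998]
ee_rot: [0.382, 0.595, -0.382, 0.595]
ft_force: [-0.6, -0.6, -0.5]
gripper_width: 0.04
```

jog_arm --plan '[0,10,-22,0,0,17,-38,0,0,17,-38,0,0,17,-38,0,0,17,-38,0,0,17,-38,0,0,17,-38,0,0,17,-38,0,0,17,-38,0,0,17,-38,0,0,17,-38,0,0,17,-38,0,0,17,-38,0,0,17,-38,0,0,12,-15,0,0,0,0,0,0,0,0,0]'

```text
t: 14.15
position: [0.4967, 0.2889, 0.2999]
ee_rot: [0.382, 0.595, -0.383, 0.595]
ft_force: [-0.3, -1.1, 0.3]
gripper_width: 0.0398
```

```bash
python3 -c "
from st import *
import cv2
from rig import cams
for n in ('scene','top'): cv2.imwrite(f'pics/{n}7.png',cams.camera(n)['pixels'][:,:,::-1])
togo([.5009,.2879,.238])
a=cv2.imread('pics/scene7.png')
cv2.imwrite('pics/c7.png',a)"
```

```text
t 14.25 p [0.4973 0.2875 0.3   ] yawY 24.37 q [ 0.22   0.473 -1.066  1.661  0.432  1.268 -0.506] F [ 0.2 -0.4 -0.4] w 0.0402
[[-0.0, 0.911, 0.413], [-0.001, 0.413, -0.911], [-1.0, -0.001, 0.001]]
tool mm [62.   3.5  1. ]
```

View pics/c7.png

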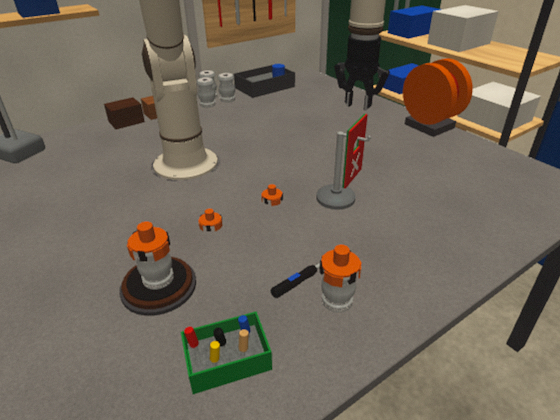

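jog_arm --plan '[10,3.5,1,0,20,0,0,0,20,0,0,0,12,0,0,0,0,0,0,0,0,0,0,0]'

```text
t: 14.85
position: [0.501, 0.2893, 0.2385]
ee_rot: [0.383, 0.595, -0.383, 0.595]
ft_force: [0.0, -0.2, 0.5]
gripper_width: 0.0401
```

```bash
python3 -c "
from st import *
import cv2
from rig import cams
for n in ('scene','top'): cv2.imwrite(f'pics/{n}8.png',cams.camera(n)['pixels'][:,:,::-1])
togo([.5009,.2879,.238])
a=cv2.imread('pics/scene8.png')[70:210,300:440];b=cv2.imread('pics/top8.png')[170:310,60:200]
cv2.imwrite('pics/c8.png',cv2.resize(cv2.hconcat([a,b]),None,fx=2.8,fy=2.8,interpolation=2))"
```

```text
t 14.95 p [0.5012 0.2899 0.2393] yawY 24.51 q [ 0.183  0.537 -1.022  1.723  0.496  1.164 -0.551] F [-0.1  0.3 -0.3] w 0.0403
[[0.001, 0.91, 0.415], [0.001, 0.415, -0.91], [-1.0, 0.002, -0.0]]
tool mm [ 1.3 -1.1  1.7]
```

View pics/c8.png

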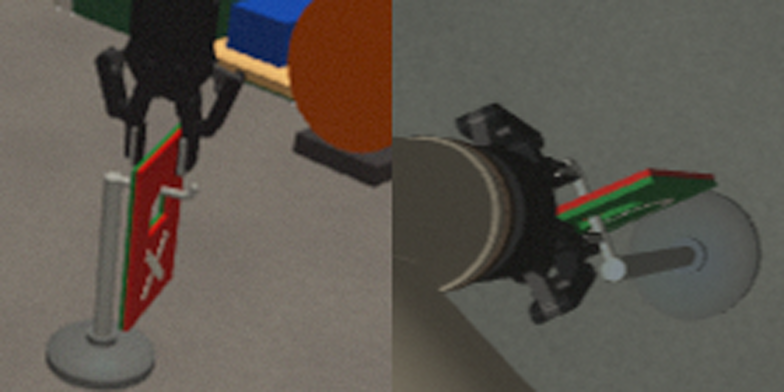

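jog_arm --plan '[0,-1,1,0,0,0,0,0,0,0,0,0,0,0,0,0,0,0,0,0,0,0,0,0,0,0,0,0]' --jaw 0 --grip_force 80

```text
t: 15.65
position: [0.5008, 0.2885, 0.2391]
ee_rot: [0.383, 0.594, -0.382, 0.595]
ft_force: [1.2, -0.7, 5.8]
gripper_width: 0.0086
```

jog_arm --plan '[-4,0,0,0,-6,0,0,0,-6,0,0,0,-5,0,0,0,-2,0,0,0,0,0,0,0,0,0,0,0]'

```text
t: 16.35
position: [0.5001, 0.2881, 0.2612]
ee_rot: [0.382, 0.595, -0.382, 0.595]
ft_force: [1.1, -0.2, -2.7]
gripper_width: 0.0083
```

```bash
python3 -c "
from st import *
import cv2
from rig import cams
for n in ('scene','top'): cv2.imwrite(f'pics/{n}9.png',cams.camera(n)['pixels'][:,:,::-1])
st()
a=cv2.imread('pics/scene9.png')[70:210,300:440];b=cv2.imread('pics/top9.png')[170:310,60:200]
cv2.imwrite('pics/c9.png',cv2.resize(cv2.hconcat([a,b]),None,fx=2.8,fy=2.8,interpolation=2))"
```

```text
t 16.45 p [0.5    0.2881 0.261 ] yawY 24.53 q [ 0.199  0.514 -1.039  1.702  0.471  1.202 -0.532] F [-0.1  0.1 -2.5] w 0.0085
[[-0.0, 0.91, 0.415], [-0.0, 0.415, -0.91], [-1.0, -0.0, 0.0]]
```

View pics/c9.png

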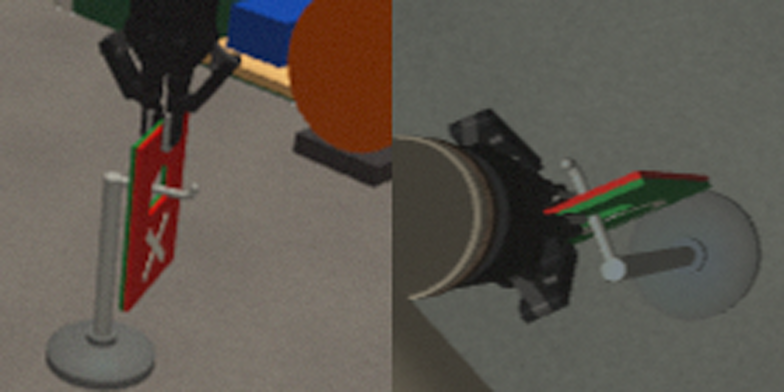

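jog_arm --plan '[0,6,0,0,0,12,0,0,0,15,0,0,0,15,0,0,0,20,0,0,0,20,0,0,0,20,0,0,0,20,0,0,0,20,0,0,0,15,0,0,0,7,0,0,0,0,0,0,0,0,0,0]'

```text
t: 17.75
position: [0.6544, 0.359, 0.2608]
ee_rot: [0.382, 0.595, -0.383, 0.595]
ft_force: [0.5, -0.4, -2.4]
gripper_width: 0.0083
```

```bash
python3 -c "
from st import *
st()"
```

```text
t 17.75 p [0.6544 0.359  0.2608] yawY 24.55 q [-0.048  0.793 -0.909  1.227  0.607  1.395 -0.474] F [ 0.5 -0.4 -2.4] w 0.0083
[[-0.001, 0.91, 0.415], [-0.0, 0.415, -0.91], [-1.0, -0.001, -0.0]]
```

jog_arm --plan '[0,0,0,-3,0,0,0,-6,0,0,0,-7,0,0,0,-7,0,0,0,-7,0,0,0,-7,0,0,0,-7,0,0,0,-7,0,0,0,-7,0,0,0,-7,0,0,0,-7,0,0,0,-7,0,0,0,-7,0,0,0,-7,0,0,0,-7]'

```text
t: 19.25
position: [0.6546, 0.3583, 0.2618]
ee_rot: [-0.212, 0.675, 0.211, 0.675]
ft_force: [-0.9, 0.2, -2.4]
gripper_width: 0.0083
```

jog_arm --plan '[0,0,0,-7,0,0,0,-7,0,0,0,-7,0,0,0,-7,0,0,0,-7,0,0,0,-7,0,0,0,-7,0,0,0,-7,0,0,0,-7,0,0,0,-7,0,0,0,-6,0,0,0,0,0,0,0,0]'

```text
t: 20.55
position: [0.6548, 0.3585, 0.2616]
ee_rot: [0.581, -0.404, -0.58, -0.404]
ft_force: [0.4, 0.5, -2.5]
gripper_width: 0.0087
```

```bash
python3 -c "
from st import *
st()"
```

```text
t 20.55 p [0.6548 0.3585 0.2616] yawY -159.63 q [ 0.096  1.037 -1.405  1.222  1.017  1.611  2.405] F [ 0.4  0.5 -2.5] w 0.0087
[[0.001, -0.937, -0.348], [-0.0, -0.348, 0.937], [-1.0, -0.0, -0.0]]
```

jog_arm --plan '[0,0,0,-2.5,0,0,0,-2.2,0,0,0,0,0,0,0,0,0,0,0,0]'

```text
t: 21.05
position: [0.6548, 0.3587, 0.2614]
ee_rot: [0.597, -0.379, -0.597, -0.379]
ft_force: [0.4, -0.2, -2.5]
gripper_width: 0.0085
```

```bash
python3 -c "
from st import *
import cv2
from rig import cams
for n in ('scene','top'): cv2.imwrite(f'pics/{n}10.png',cams.camera(n)['pixels'][:,:,::-1])
st()
a=cv2.imread('pics/scene10.png')[60:220,330:490];b=cv2.imread('pics/top10.png')[120:280,40:200]
cv2.imwrite('pics/c10.png',cv2.resize(cv2.hconcat([a,b]),None,fx=2.5,fy=2.5,interpolation=2))"
```

```text
t 21.15 p [0.6548 0.3588 0.2614] yawY -154.82 q [ 0.096  1.045 -1.416  1.221  1.027  1.618  2.485] F [ 0.2 -0.3 -2.1] w 0.0084
[[0.0, -0.905, -0.425], [-0.0, -0.425, 0.905], [-1.0, -0.0, -0.0]]
```

View pics/c10.png

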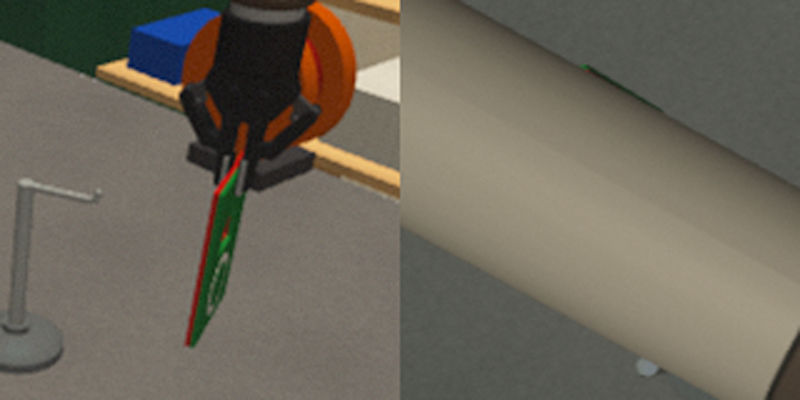

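```bash
python3 -c "
from fit import *
n='scene';x,y,w,h=330,60,150,150
v=cv2.resize(cv2.imread('pics/scene10.png')[y:y+h,x:x+w],None,fx=4,fy=4,interpolation=2)
c=np.array([.6548,.3588]);f=np.radians(25.2);u=np.array([np.cos(f),np.sin(f)]);l=np.array([-u[1],u[0]])
for dx in(-.005,.005):
    P=[np.r_[c+u*dx+l*s*.06,z] for s,z in((-1,.2763),(1,.2763),(1,.1063),(-1,.1063))]
    cv2.polylines(v,[np.round((proj(P,n)-[x,y]+.5)*4).astype(np.int32)],True,(255,0,0))
P0=np.array([.4596,.2690]);f=np.radians(25.4);u=np.array([np.cos(f),np.sin(f)])
L=[np.r_[P0,.21],np.r_[P0+u*.081,.21],np.r_[P0+u*.081,.224]]
cv2.polylines(v,[np.round((proj(L,n)-[x,y]+.5)*4).astype(np.int32)],False,(255,0,255))
cv2.imwrite('pics/c11.png',v)"
```

```text
(no output)
```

View pics/c11.png

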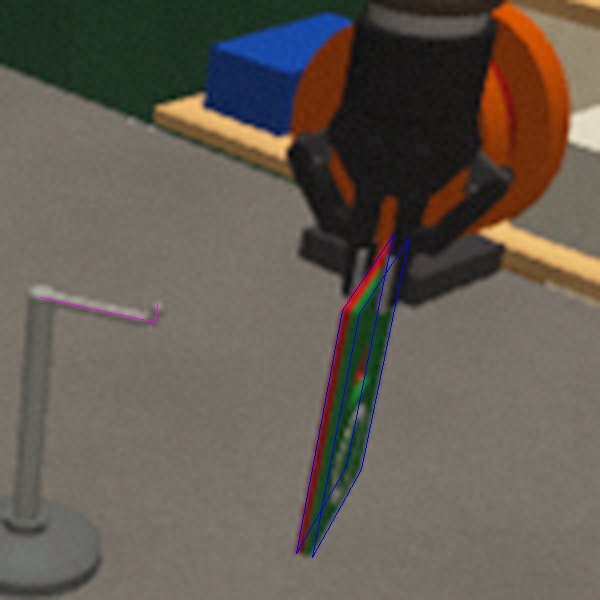

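jog_arm --plan '[0,8,2,0,0,16,0,0,0,20,0,0,0,18,0,0,0,8,0,0,0,0,0,0,0,0,0,0]'

```text
t: 21.85
position: [0.5914, 0.3306, 0.2615]
ee_rot: [0.597, -0.379, -0.597, -0.379]
ft_force: [0.7, 0.6, -2.0]
gripper_width: 0.0082
```

```bash
python3 -c "
from fit import *
from st import *
from rig import cams
s,r=st(); togo([.5003,.2883,s['position'][2]])
for n in ('scene','top'): cv2.imwrite(f'pics/{n}12.png',cams.camera(n)['pixels'][:,:,::-1])
n='scene';x,y,w,h=320,60,150,150
v=cv2.resize(cv2.imread('pics/scene12.png')[y:y+h,x:x+w],None,fx=4,fy=4,interpolation=2)
cv2.imwrite('pics/c12.png',v)"
```

```text
t 21.85 p [0.5914 0.3306 0.2615] yawY -154.81 q [ 0.211  0.976 -1.458  1.433  0.968  1.554  2.398] F [ 0.7  0.6 -2. ] w 0.0082
[[0.001, -0.905, -0.426], [0.0, -0.426, 0.905], [-1.0, -0.001, -0.0]]
t 21.85 p [0.5914 0.3306 0.2615] yawY -154.81 q [ 0.211  0.976 -1.458  1.433  0.968  1.554  2.398] F [ 0.7  0.6 -2. ] w 0.0082
[[0.001, -0.905, -0.426], [0.0, -0.426, 0.905], [-1.0, -0.001, -0.0]]
tool mm [-1.000e-01  1.004e+02  4.000e-01]
```

View pics/c12.png

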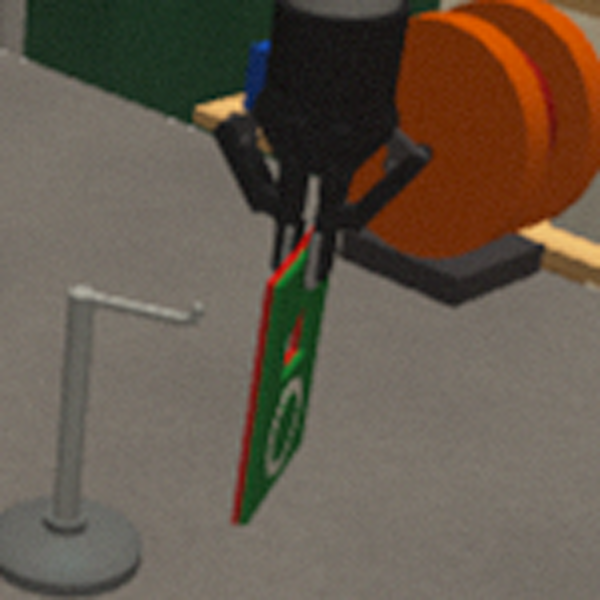

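jog_arm --plan '[0,6,0,0,0,10,0,0,0,10,0,0,0,10,0,0,0,10,0,0,0,10,0,0,0,6,0,0,0,3,0,0,0,0,0,0]'

```text
t: 22.85
position: [0.5318, 0.3028, 0.2615]
ee_rot: [0.597, -0.379, -0.597, -0.379]
ft_force: [0.9, -0.9, -3.0]
gripper_width: 0.0083
```

```bash
python3 -c "
from fit import *
from st import *
from rig import cams
s,r=st(); togo([.5003,.2883,s['position'][2]])
for n in ('scene','top'): cv2.imwrite(f'pics/{n}13.png',cams.camera(n)['pixels'][:,:,::-1])
n='scene';x,y,w,h=320,60,150,150
v=cv2.resize(cv2.imread('pics/scene13.png')[y:y+h,x:x+w],None,fx=4,fy=4,interpolation=2)
cv2.imwrite('pics/c13.png',v)"
```

```text
t 22.85 p [0.5318 0.3028 0.2615] yawY -154.77 q [ 0.315  0.891 -1.486  1.611  0.892  1.48   2.349] F [ 0.9 -0.9 -3. ] w 0.0083
[[0.001, -0.905, -0.426], [-0.0, -0.426, 0.905], [-1.0, -0.0, -0.0]]
t 22.85 p [0.5318 0.3028 0.2615] yawY -154.77 q [ 0.315  0.891 -1.486  1.611  0.892  1.48   2.349] F [ 0.9 -0.9 -3. ] w 0.0083
[[0.001, -0.905, -0.426], [-0.0, -0.426, 0.905], [-1.0, -0.0, -0.0]]
tool mm [-0.  34.7  0.3]
```

View pics/c13.png

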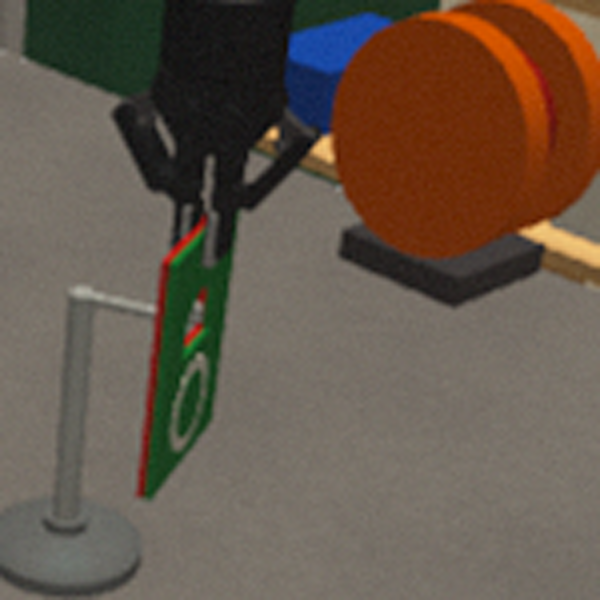

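jog_arm --plan '[0,7,0,0,0,9,0,0,0,9,0,0,0,6,0,0,0,3,0,0,0,0,0,0]'

```text
t: 23.55
position: [0.5009, 0.2882, 0.2615]
ee_rot: [0.597, -0.379, -0.597, -0.379]
ft_force: [0.5, 0.7, -3.2]
gripper_width: 0.0087
```

jog_arm --plan '[4,0,0,0,5,0,0,0,5,0,0,0,3,0,0,0,2,0,0,0,1,0,0,0,0,0,0,0,0,0,0,0]'

```text
t: 24.35
position: [0.5011, 0.2887, 0.2415]
ee_rot: [0.597, -0.379, -0.597, -0.379]
ft_force: [0.6, 0.4, -2.1]
gripper_width: 0.0081
```

```bash
python3 -c "
from fit import *
from st import *
from rig import cams
s,r=st(); togo([.5003,.2883,.2391])
for n in ('scene','top'): cv2.imwrite(f'pics/{n}14.png',cams.camera(n)['pixels'][:,:,::-1])
n='scene';x,y,w,h=310,60,150,150
v=cv2.resize(cv2.imread('pics/scene14.png')[y:y+h,x:x+w],None,fx=4,fy=4,interpolation=2)
cv2.imwrite('pics/c14.png',v)"
```

```text
t 24.35 p [0.5011 0.2887 0.2415] yawY -154.77 q [ 0.363  0.852 -1.476  1.717  0.863  1.404  2.325] F [ 0.6  0.4 -2.1] w 0.0081
[[0.0, -0.905, -0.426], [0.0, -0.426, 0.905], [-1.0, -0.0, 0.0]]
t 24.35 p [0.5011 0.2887 0.2415] yawY -154.77 q [ 0.363  0.852 -1.476  1.717  0.863  1.404  2.325] F [ 0.6  0.4 -2.1] w 0.0081
[[0.0, -0.905, -0.426], [0.0, -0.426, 0.905], [-1.0, -0.0, 0.0]]
tool mm [ 2.3  0.9 -0. ]
```

View pics/c14.png

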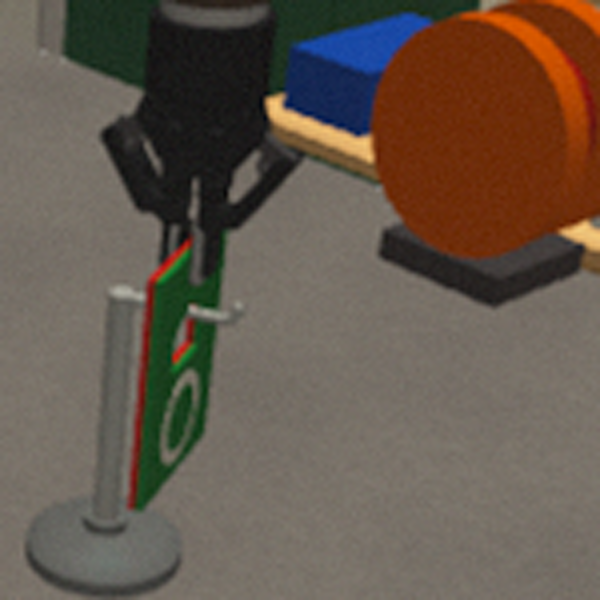

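jog_arm --plan '[1,0,0,0,1,0,0,0,0,0,0,0,0,0,0,0]'

```text
t: 24.85
position: [0.5012, 0.2887, 0.2396]
ee_rot: [0.597, -0.379, -0.597, -0.379]
ft_force: [0.6, -1.0, 0.4]
gripper_width: 0.0085
```

jog_arm --plan '[0.7,0,0,0,0,0,0,0,0,0,0,0]'

```text
t: 25.15
position: [0.5012, 0.2889, 0.2394]
ee_rot: [0.597, -0.378, -0.597, -0.379]
ft_force: [-0.9, -1.6, 5.3]
gripper_width: 0.0083
```

jog_arm --plan '[-0.5,0,0,0,0,0,0,0,0,0,0,0,0,0,0,0,0,0,0,0,0,0,0,0,0,0,0,0]' --jaw 34 --grip_force 20

```text
t: 25.85
position: [0.5011, 0.2886, 0.2391]
ee_rot: [-0.597, 0.379, 0.597, 0.379]
ft_force: [-0.6, -0.7, -0.6]
gripper_width: 0.0339
```

jog_arm --plan '[-4,0,0,0,-10,0,0,0,-20,0,0,0,-30,0,0,0,-30,0,0,0,-30,0,0,0,-20,0,0,0,0,0,0,0,0,0,0,0]'

```text
t: 26.75
position: [0.501, 0.2888, 0.3839]
ee_rot: [0.598, -0.378, -0.597, -0.379]
ft_force: [0.7, -0.8, -0.8]
gripper_width: 0.0342
```

jog_arm --plan '[0,15,20,0,0,15,30,0,0,15,30,0,0,15,30,0,0,10,30,0,0,0,30,0,0,0,0,0,0,0,0,0]'

```text
t: 27.55
position: [0.3646, 0.4125, 0.3822]
ee_rot: [0.598, -0.379, -0.598, -0.378]
ft_force: [0.3, -0.2, -0.3]
gripper_width: 0.0336
```

```bash
python3 -c "
from fit import *
from st import *
from rig import cams
s,r=st()
for n in ('scene','top'): cv2.imwrite(f'pics/{n}15.png',cams.camera(n)['pixels'][:,:,::-1])
cv2.imwrite('pics/c15.png',cv2.imread('pics/scene15.png'))
a=cv2.imread('pics/scene15.png')[90:220,300:430];b=cv2.imread('pics/top15.png')[200:330,60:190];c=cv2.imread('pics/scene15.png')[200:330,100:230]
cv2.imwrite('pics/d15.png',cv2.resize(cv2.hconcat([a,b]),None,fx=3,fy=3,interpolation=2))
x,y=115,205;p=[.4968,-.2949]
v=cv2.resize(cv2.imread('pics/scene15.png')[y:y+70,x:x+70],(420,420),interpolation=2);
w=cv2.resize(cv2.imread('pics/top15.png')[215:285,365:435],(420,420),interpolation=2)
for im,n,xx,yy in((v,'scene',115,205),(w,'top',365,215)):
  for z,rr in((.181,.016),(.147,.0405)): cv2.polylines(im,[np.round((proj(circ(*p,z,rr),n)-[xx,yy]+.5)*6).astype(np.int32)],True,(255,0,0))
cv2.imwrite('pics/e15.png',np.hstack([v,w])[:, :800])
"
```

```text
t 27.55 p [0.3646 0.4125 0.3822] yawY -154.64 q [ 0.113  0.555 -1.458  1.593  0.552  1.494  2.21 ] F [ 0.3 -0.2 -0.3] w 0.0336
[[-0.001, -0.904, -0.428], [-0.001, -0.428, 0.904], [-1.0, 0.001, -0.001]]
```

View pics/c15.png

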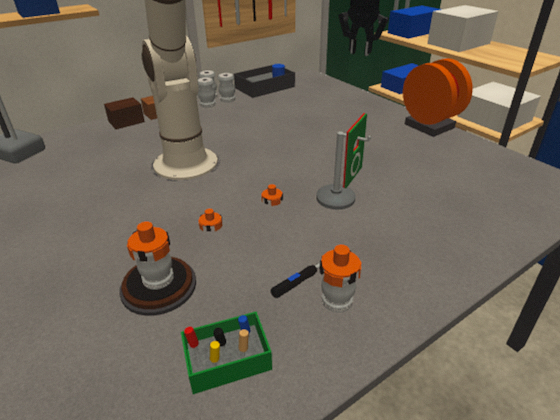

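View pics/d15.png

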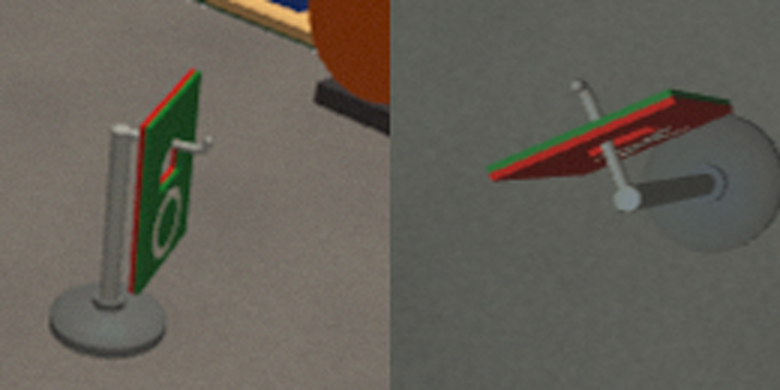

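View pics/e15.png

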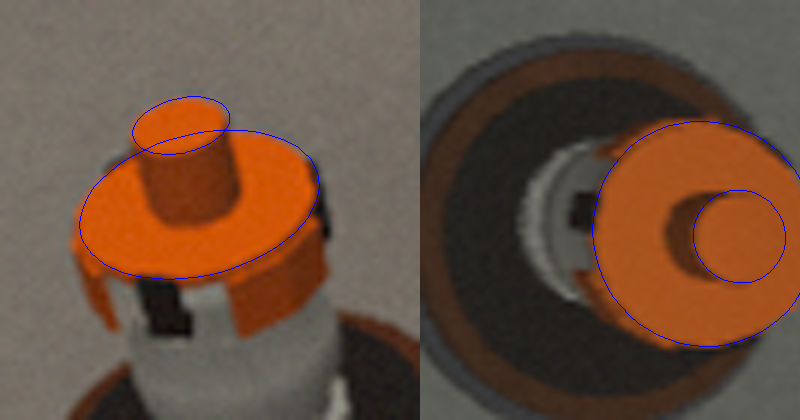

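jog_arm --plan '[0,0,0,0,0,0,0,0,0,0,0,0,0,0,0,0,0,0,0,0,0,0,0,0,0,0,0,0,0,0,0,0,0,0,0,0,0,0,0,0,0,0,0,0,0,0,0,0]'

```text
t: 28.85
position: [0.3653, 0.4125, 0.3831]
ee_rot: [0.597, -0.379, -0.597, -0.379]
ft_force: [0.2, -0.6, -0.4]
gripper_width: 0.0342
```

```bash
python3 -c "
import cv2,numpy as np
from rig import cams,job
a=cams.camera('scene')['pixels'][:,:,::-1]; b=cv2.imread('pics/scene15.png')
print(np.abs(a[100:215,315:385].astype(int)-b[100:215,315:385]).mean(), np.abs(a[330:,:100].astype(int)-b[330:,:100]).mean())
print(job.hand_in())"
```

```text
2.216687370600414 2.164111111111111
the job is handed in; nothing more can be done
None
```

I capped the part and turned the status plate, then handed the job in at about t = 29 s. `hand_in` reports no verdict, so what follows is from my own checks.

- **Cap:** I put the largest orange cap on the part and pressed it down to a hard stop at about 41 N. The gripper stopped 0.5 mm above the height I had worked out. After I let go, the outline I projected for a fully home cap matched both pictures to about a pixel (roughly 2 mm). I did not pull on the cap to prove the clips caught.
- **Plate:** After that I lifted the plate off, turned it half round away from the hook and lowered it onto the same hook until the bar took its weight. The final pictures show green with the white ring outward, about midway along the bar. Two pictures 1.3 s apart differed only by image noise, so it hangs still.
- **Everything else:** The gripper is open and well clear of everything. In the last scene picture the capped part, handpiece and bin are where they started, and the part stands on its rest.

One check was slightly off: the hook bar I projected sat about one pixel below the bar in the scene picture. It did not affect the hanging.

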